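# Seat the tube block in the shaker cradle

## Robot

A 6-joint arm with a two-finger parallel gripper is mounted at the origin on a cart in front of the work surface, level with it; the furniture and walls round the work are solid. World frame = base frame: x ahead of the robot, y to its left, z up, the work surface at z = 0. Lengths are in m, angles in rad, forces in N, time in s.
With the tool pointing down it reaches from about 0.3 to 0.875 m from the base axis. Payload 6.4 kg.
Tool frame: the origin (TCP) lies at the very end of the fingers, on their centre line; the grasp point (between the pads) lies 19 mm behind it; z points along the fingers, y is the line along which they close (so a half turn about z gives the same grasp; the last joint's range is limited). The gripper opens to 85 mm and grips with 20 to 120 N. Pads are 22 mm wide; open, the fingers measure 114 mm over their backs; the gripper's body (76 mm by 85 mm) begins 54 mm behind the grasp point. The pads swing forward as they close: fully open they stand 13 mm farther back than shut.
Start: joints at [-1.518, 0.181, 1.607, -0, 1.354, -0.206], TCP at [0.147, -0.556, 0.231] pointing down, gripper open.
Joint ranges: [-2.99, 2.99], [-0.89, 2.07], [0.3, 2.58], [-1.14, 4.28], [0, 2.63], [-3.12, 3.12]. Speed limits (rad/s): [2.57, 2.57, 3.01, 3.14, 3.14, 3.14].

## Interface

Orientations are given as a unit quaternion [w, x, y, z].
In Python, from bench import ctrl, cams, hand_in gives the robot as it stands (ctrl), with the cameras (cams) and the job as plain functions.
- The arm moves only by the shell command python3 jog.py FILE, which reads ROWS from the file FILE. ROWS is a JSON list of rows, 1 to 10 of them, each an object with the fields tx, ty, tz (the shift in parts of the range, where 1.0 means 0.75 m), drx, dry, drz (a rotation vector in parts of the range, where 1.0 means 2 rad), jaw (the opening from 0.0 (shut) to 1.0 (fully open)); a field left out counts as zero (the opening has to be given); each row is the pose to reach, as a shift and turn from the pose commanded when the command began, along the tool's axes at that moment; what a row does not reach only later rows make up. A row lasts 1/8 s, in which the tool goes at most 0.0625 m and 0.188 rad, less where a joint would pass 70% of its speed; a pose out of reach is approached as far as the arm can. The fingers move at their own pace and stop on an object; the grip force is fixed at half the most. Time passes only in rows, so rows that do not move let the fingers close. It prints the time, the measured TCP pose, the force, the opening and the grip force at its end. Shift and turn numbers lie between -1 and 1, and a call with a number outside is refused. Input that does not fit is refused with a message, and nothing moves.
- ctrl.get_obs(): the state, without advancing time (a new reading comes with each control period).
- cams.camera(name): name is "side" or "top"; returns the picture (420x560x3 uint8, blue, green, red); there is no depth.
- cams.camera_params(name): a dict with "fovy" (degrees; the focal length in pixels is half the picture's height over the tangent of half this angle, whatever the lens; pixels are square), "cx", "cy" (the principal point, pixels), "dist" ([k1, k2, p1, p2, k3] as OpenCV has them; the pictures are not rectified), "view" (4x4, takes a point from world to camera coordinates). Camera axes: x right, y up, looking along -z (the intrinsics and any distortion apply to the point x, -y, -z); pixel columns grow to the right and rows downward; lengths in m; the calibration is good to about 2 mm. A picture is of the moment at which its call begins. camera_params takes no time and is no camera call.
- hand_in(): hands the job in; it is judged then, once.
The state is a dict: "time_s": time; "q": joint angles; "dq": joint speeds; "joint_efforts": joint torques, N m; "eef_pos": TCP position; "eef_rot": TCP orientation; "wrist_force": force on the tool from outside, world axes, zero at the start; "torque": the same for the moment, N m; "opening": opening from 0.0 (shut) to 1.0 (fully open); "grasp_force": force on a finger pad.
Only numpy, scipy, OpenCV 4.12 (cv2) and the standard library are available. Lean on these libraries where they do the work, as an engineer would, in place of code of your own. Each camera call takes 0.05 s, during which the arm holds its last target. There are 200 camera calls.

## Task

Put the narrower of the two metal tube blocks into the cradle on top of the shaker, the notched corner over the post in the cradle's corner, so that it sits fully home and flat on the cradle floor, and let go. The cradle was left parked at an unknown place along its rails, so feel for it gently and do not force the block. Leave the wider block, the tape roll and the timer where they are.

Things in the scene. Friction and masses are not known exactly. Their poses are not given: they have to be found in the camera images.
- tube_block: Narrow aluminium tube block, 90 (its x) x 56 (y) x 34 mm high, 0.28 to 0.46 kg, eight small wells in two rows; the corner at +x, +y is cut away by a 14 x 14 mm notch of full height; the lowest 2 mm are stepped in 1 mm. Stands on the bench, its x within 0.5 rad of world x. Origin: centre of the underside of the full rectangle, z up.
- block_rib (a point): Centre of the top edge of the narrow block's black lifting rib, 64 mm above the block's underside. The upright rib stands on the middle of the block's top: 50 mm along x, 14 mm thick in y, 30 mm high (34 to 64 mm above the underside). Grip it from above across its 14 mm. Axes as the block's.
- wide_block: Wider aluminium tube block, 90 (x) x 76 (y) x 34 mm, six large wells, no notch, the same rib; does not fit the cradle; to be left alone. On the bench; the two blocks may have changed places. Origin: centre of the underside.
- shaker: White shaker, fixed, 180 (x) x 124 (y) x 45 mm high, knob and dark display on the front (-x) face, turned to the robot within 0.3 rad. Origin: centre of the underside, z up. A rigid grey cradle on its top, locked by a brake, is square with it and central in y, but parked anywhere from -25 to +25 mm along the shaker's x; this place is not reported.
- rim_middle (a point): Point fixed to the shaker, 63.5 mm above its underside: the middle of the cradle's pocket at rim height if the cradle were parked at 0 (it is up to 25 mm off along x). Pocket 93 (x) x 59 (y) mm, 14 mm deep, floor 49.5 mm above the shaker's underside; walls 11 mm thick, cradle 115 x 81 mm outside. Seated, the block has 1.5 mm play each side.
- rim_key (a point): Point fixed to the shaker at rim height where the middle of the cradle's key post would be if the cradle were parked at 0. The post, 11 x 11 mm and as high as the rim, fills the pocket's corner at +x, +y; the block's notch goes over it, so the block's x must point along the shaker's x.
- tape_roll: Roll of beige tape lying flat, 72 mm across, 18 mm high, bystander. Origin: centre of the underside.
- timer: White lab timer lying on its back, 62 x 62 x 16 mm, bystander. Origin: centre of the underside.

How it is judged:
At the end, for the whole second after the job is handed in: The narrow tube block is at rest in the cradle's pocket: its underside on the pocket floor within 2 mm (49.5 mm above the shaker's underside), flat within 0.035 rad, square with the shaker within 0.07 rad, within 4 mm of the shaker's middle line and within 29 mm of its centre lengthwise (z of tube_block in the frame of shaker between 0.0475 and 0.0515 m and x of tube_block in the frame of shaker between -0.029 and 0.029 m and y of tube_block in the frame of shaker between -0.004 and 0.004 m and angle between tube_block's own z axis and vertical below 0.035 rad and angle between the x axis of tube_block and the x axis of shaker, either way round below 0.07 rad and linear speed of tube_block below 0.01 m/s); the robot touches nothing.
It fails at once if the wider block is moved by more than 20 mm (distance of wide_block from where it was at the start of the episode above 0.02 m).
It fails at once if the tape roll is moved by more than 20 mm (distance of tape_roll from where it was at the start of the episode above 0.02 m).
It fails at once if the timer is moved by more than 20 mm (distance of timer from where it was at the start of the episode above 0.02 m).
It fails at once if the block is forced against the shaker or its cradle with over 30 N while it is not yet home (more than 4 mm above the pocket floor) (contact force between tube_block and shaker above 30 N and z of tube_block in the frame of shaker above 0.0535 m).
It also fails if it takes over 53 s, if anything falls off the work surface, if the arm or the gripper's body presses on something with over 40 N, if the wrist force passes 120 N, or if a joint passes its speed limit or range.

## Working session

There is one attempt and no reset: what is moved stays moved. The work goes in short steps, Python scripts to look and compute and a shell command to move; the robot and the scene stay as the last step left them, time stands still between calls to the robot, and variables do not carry over. Pictures are saved under pics/ and viewed, at most 10 in all, crops included, and the job is handed in when it is done.

```bash
ls; mkdir -p pics; python3 - <<'E'
from bench import ctrl, cams, hand_in
import cv2,json
for n in("side","top"):
    cv2.imwrite(f"pics/{n}0.png",cams.camera(n)); p=cams.camera_params(n); print(n,p)
o=ctrl.get_obs(); print(o)
E
```

```text
bench.py
jog.py
pics
side {'fovy': 55.78802133405764, 'cx': 277.5894135558233, 'cy': 209.79153464917437, 'dist': array([-0.0249453,  0.       ,  0.       ,  0.       ,  0.       ]), 'view': array([[-0.92852703, -0.37101103, -0.01372461,  0.52147037],
       [ 0.15105396, -0.4112943 ,  0.89889916, -0.1923139 ],
       [-0.33914636,  0.83257901,  0.43794056, -0.69853407],
       [ 0.        ,  0.        ,  0.        ,  1.        ]])}
top {'fovy': 52.56810243193989, 'cx': 275.9904221123752, 'cy': 205.78734444012568, 'dist': array([-0.0671816,  0.       ,  0.       ,  0.       ,  0.       ]), 'view': array([[-0.02124403, -0.99909744, -0.03678316, -0.06823947],
       [ 0.99346843, -0.02522145,  0.11128499, -0.58727497],
       [-0.11211227, -0.03417876,  0.99310757, -1.04003843],
       [ 0.        ,  0.        ,  0.        ,  1.        ]])}
{'time_s': 0.1, 'q': array([-1.51831422e+00,  1.81485550e-01,  1.60788421e+00,  3.05676351e-05,
        1.35379787e+00, -2.06315473e-01]), 'dq': array([ 0.00125672, -0.00156031, -0.00105512,  0.00250634,  0.00123439,
        0.00143359]), 'joint_efforts': array([ 1.14388346e-03, -4.45875514e+01, -3.52235305e+01, -2.70664505e-04,
        4.14596696e-03,  4.93743840e-06]), 'eef_pos': array([ 0.14714488, -0.55535391,  0.23047517]), 'eef_rot': array([-7.84009592e-04,  9.91639771e-01,  1.29034665e-01,  7.53896621e-05]), 'wrist_force': array([0.52825647, 0.85358849, 0.43883018]), 'torque': array([-0.00322824, -0.00768439, -0.02662169]), 'grasp_force': 0.0, 'opening': 1.0008591632877497}
```

View pics/top0.png

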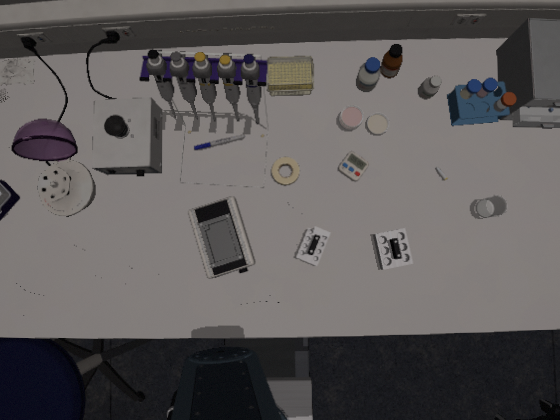

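View pics/side0.png

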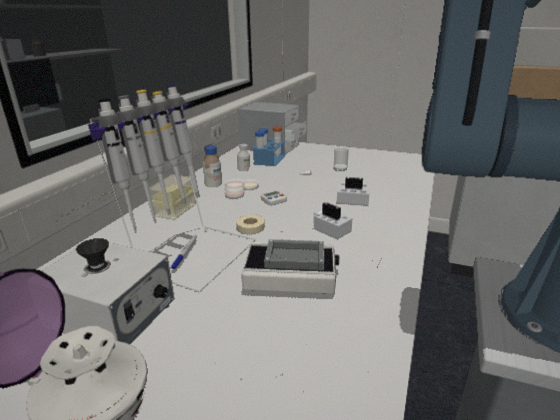

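The top view shows the shaker at about (221,237), the narrow block at (313,245), the wide block at (395,249), the tape roll at (286,171) and the timer at (353,166). In the side view the narrow block is at (332,222) and the shaker at (290,268). Next I'll enlarge both in the top view.

```bash
python3 - <<'E'
import cv2,numpy as np
im=cv2.imread("pics/top0.png")
a=cv2.resize(im[190:285,180:340],None,fx=5,fy=5,interpolation=cv2.INTER_CUBIC)
cv2.imwrite("pics/ctop.png",np.clip(a.astype(float)*1.5,0,255).astype(np.uint8))
im=cv2.imread("pics/side0.png")
a=cv2.resize(im[195:305,235:365],None,fx=5,fy=5,interpolation=cv2.INTER_CUBIC)
cv2.imwrite("pics/cside.png",np.clip(a.astype(float)*1.3,0,255).astype(np.uint8))
E
```

```text
(no output)
```

View pics/ctop.png

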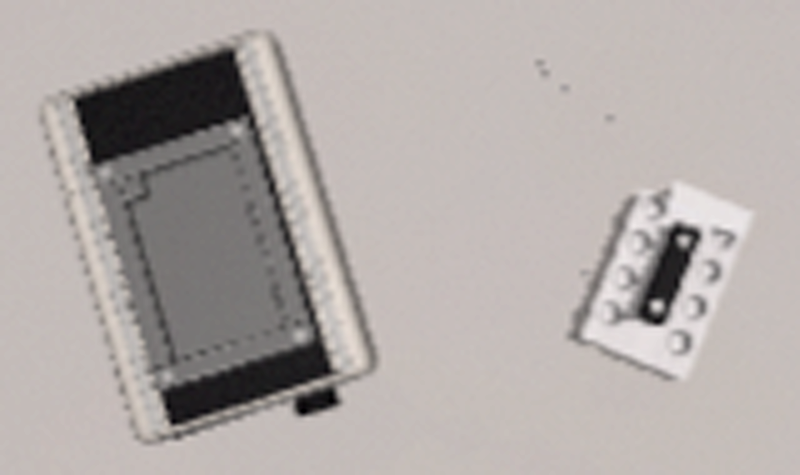

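View pics/cside.png

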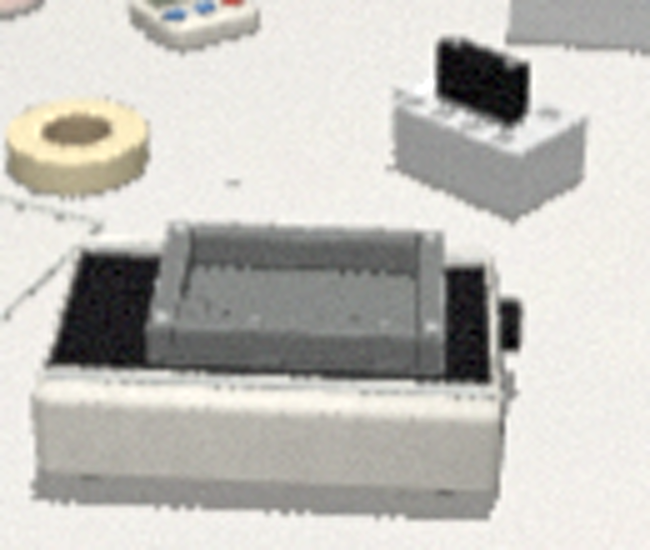

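In the top crop the notch is at the block's upper left, which is +x,+y. The key post is at the pocket's upper left, at crop (130,185). The block needs roughly +40° of yaw. The cradle's outline and screws are clearly visible, sitting slightly toward the front. Next I'll measure with masks.

```bash
cat > h.py <<'E'
import cv2,numpy as np
from bench import ctrl, cams, hand_in
def cam(n):
    p=cams.camera_params(n); f=210/np.tan(np.radians(p["fovy"]/2))
    return np.array([[f,0,p["cx"]],[0,f,p["cy"]],[0,0,1]]),p["dist"],np.diag([1,-1,-1,1])@p["view"]
def ray(n,px,z):
    K,d,V=cam(n); u=cv2.undistortPoints(np.array(px,float).reshape(-1,1,2),K,d)[:,0]
    R,t=V[:3,:3],V[:3,3]; c=-R.T@t; D=np.c_[u,np.ones(len(u))]@R
    return c+D*((z-c[2])/D[:,2])[:,None]
def proj(n,P):
    K,d,V=cam(n); return cv2.projectPoints(np.array(P,float).reshape(-1,3),cv2.Rodrigues(V[:3,:3])[0],V[:3,3],K,d)[0][:,0]
def rect(n,mask,z,s,off):
    """minAreaRect in world of largest mask component; mask scaled s, offset off"""
    c=max(cv2.findContours(mask,cv2.RETR_EXTERNAL,cv2.CHAIN_APPROX_NONE)[0],key=cv2.contourArea)[:,0]
    P=ray(n,(c+.5)/s-.5+np.array(off),z)[:,:2]
    (x,y),(w,h),a=cv2.minAreaRect((P*1000).astype(np.float32))
    if w<h:w,h,a=h,w,a+90
    a=(a+90)%180-90
    return round(x/1000,4),round(y/1000,4),round(w,1),round(h,1),round(np.radians(a),3)
E
python3 - <<'E'
from h import *
im=cv2.imread("pics/top0.png");s=8
def crop(x0,x1,y0,y1): 
    return cv2.cvtColor(cv2.resize(im[y0:y1,x0:x1],None,fx=s,fy=s,interpolation=cv2.INTER_CUBIC),cv2.COLOR_BGR2GRAY),(x0,y0)
g,o=crop(185,258,190,285)
print([int(im[y,x].mean()) for x,y in((201,226),(225,240),(205,210),(245,240),(222,265),(270,220),(320,255),(314,245))])
print("shaker outer")
for lo,hi in((40,130),(45,120),(55,115)):
    m=((g>lo)&(g<hi)).astype(np.uint8)
    m=cv2.morphologyEx(cv2.morphologyEx(m,cv2.MORPH_CLOSE,np.ones((17,17))),cv2.MORPH_OPEN,np.ones((33,33)))
    print("cradle",rect("top",m,.0635,s,o))
    cv2.imwrite(f"pics/m{lo}.png",m*255)
for hi in(130,):
    m=((g<hi)).astype(np.uint8)
    m=cv2.morphologyEx(cv2.morphologyEx(m,cv2.MORPH_CLOSE,np.ones((17,17))),cv2.MORPH_OPEN,np.ones((65,65)))
    print("panel",rect("top",m,.045,s,o))
g,o=crop(292,334,223,270)
for t in(60,80,100): print("rib",rect("top",(g<t).astype(np.uint8),.064,s,o))
for t in(165,180,190):
    m=cv2.morphologyEx((g>t).astype(np.uint8),cv2.MORPH_CLOSE,np.ones((35,35)));m=cv2.morphologyEx(m,cv2.MORPH_OPEN,np.ones((35,35)))
    print("body",rect("top",m,.034,s,o))
E
```

```text
[82, 79, 20, 136, 36, 127, 149, 24]
shaker outer
cradle (0.5104, 0.0544, 232.6, 181.5, np.float64(-0.016))
cradle (0.5009, 0.0549, 119.2, 101.9, np.float64(0.255))
cradle (0.5011, 0.0552, 116.9, 97.6, np.float64(0.266))
panel (0.5112, 0.0575, 236.8, 184.7, np.float64(-0.016))
rib (0.4859, -0.1706, 49.7, 14.8, np.float64(-0.415))
rib (0.4862, -0.17, 51.0, 17.2, np.float64(-0.415))
rib (0.4854, -0.1657, 57.0, 25.9, np.float64(-0.41))Traceback (most recent call last):
  File "<stdin>", line 21, in <module>
  File "h.py", line 14, in rect
    c=max(cv2.findContours(mask,cv2.RETR_EXTERNAL,cv2.CHAIN_APPROX_NONE)[0],key=cv2.contourArea)[:,0]
      ~~~^^^^^^^^^^^^^^^^^^^^^^^^^^^^^^^^^^^^^^^^^^^^^^^^^^^^^^^^^^^^^^^^^^^^^^^^^^^^^^^^^^^^^^^
ValueError: max() iterable argument is empty
```

```bash
python3 - <<'E'
from h import *
T=[(240,130),(105,173),(300,335),(168,380)];S=[(178,230),(165,322),(430,240),(432,327)]
def ref(n,pts,off):
    g=cv2.imread(f"pics/{n}0.png",0).astype(float);out=[]
    for p in pts:
        u,v=np.round(np.array(p)/5-.4+off).astype(int);w=g[v-2:v+3,u-2:u+3];m=np.clip(w-np.median(w)-6,0,None);m[m<0.35*m.max()]=0
        yy,xx=np.mgrid[-2:3,-2:3];out.append((u+(m*xx).sum()/m.sum(),v+(m*yy).sum()/m.sum()))
    return np.array(out)
t=ref("top",T,(180,190));s=ref("side",S,(235,195))
def P(n):K,d,V=cam(n);return V[:3],K,d
def und(n,x):V,K,d=P(n);return cv2.undistortPoints(x.reshape(-1,1,2),K,d)[:,0].T
X=cv2.triangulatePoints(P("top")[0],P("side")[0],und("top",t),und("side",s));X=(X[:3]/X[3]).T
A=ray("top",t,.0635);B=ray("side",s,.0635)
for n,Q in(("tri",X),("top",A),("side",B)):
    print(n,Q.round(4).tolist(),"c",Q.mean(0).round(4),"len",[np.linalg.norm(Q[i]-Q[j]).round(4) for i,j in((0,2),(1,3),(0,1),(2,3))],
     "yaw",[np.arctan2(*(Q[i]-Q[j])[1::-1]).round(3) for i,j in((0,2),(1,3))],[np.arctan2(*((Q[j]-Q[i])[:2]*[-1,1])).round(3) for i,j in((0,1),(2,3))])
# black rib in side view, column/row extents
g=cv2.imread("pics/side0.png",0)[198:222,318:345];m=(cv2.resize(g,None,fx=8,fy=8,interpolation=cv2.INTER_CUBIC)<60).astype(np.uint8)
c=max(cv2.findContours(m,0,1)[0],key=cv2.contourArea)[:,0]/8.-.5+[318,198]
print("rib side px",c.min(0),c.max(0))
d=np.array([np.cos(-.415),np.sin(-.415)]);nn=np.array([-d[1],d[0]])
pr=proj("side",[[*(np.array([.486,-.1706])+a*.025*d+b*.007*nn),z] for z in(.064,.034) for a in(-1,1) for b in(-1,1)])
print("pred",pr.min(0),pr.max(0))
E
```

```text
tri [[0.5618, 0.0376, 0.0679], [0.5416, 0.1026, 0.0664], [0.4605, 0.0076, 0.0676], [0.4411, 0.0737, 0.0673]] c [0.5013 0.0554 0.0673] len [np.float64(0.1057), np.float64(0.1046), np.float64(0.0681), np.float64(0.0689)] yaw [np.float64(0.288), np.float64(0.281)] [np.float64(0.302), np.float64(0.285)]
top [[0.561, 0.0378, 0.0635], [0.5414, 0.1031, 0.0635], [0.4605, 0.0081, 0.0635], [0.44, 0.0741, 0.0635]] c [0.5007 0.0558 0.0635] len [np.float64(0.1048), np.float64(0.1054), np.float64(0.0682), np.float64(0.0691)] yaw [np.float64(0.288), np.float64(0.279)] [np.float64(0.291), np.float64(0.3)]
side [[0.5662, 0.0309, 0.0635], [0.5439, 0.0985, 0.0635], [0.4624, 0.0009, 0.0635], [0.4436, 0.0683, 0.0635]] c [0.504  0.0496 0.0635] len [np.float64(0.1081), np.float64(0.1047), np.float64(0.0712), np.float64(0.07)] yaw [np.float64(0.282), np.float64(0.293)] [np.float64(0.318), np.float64(0.271)]
rib side px [322.125 203.125] [339.875 219.25 ]
pred [321.32721421 202.39788329] [341.28161418 221.22956979]
```

```bash
cat >> h.py <<'E'
from scipy.spatial.transform import Rotation as Ro
def to(x,y,z,yaw):
    """rows' numbers (tool axes) to reach a tool-down pose with tool x at yaw"""
    o=ctrl.get_obs();q=o["eef_rot"];R=Ro.from_quat([*q[1:],q[0]])
    G=Ro.from_euler("z",yaw)*Ro.from_euler("x",np.pi)
    d=R.inv().apply(np.array([x,y,z])-o["eef_pos"]);r=(R.inv()*G).as_rotvec()
    print("t",round(o["time_s"],2),"d",d.round(4).tolist(),"r",r.round(4).tolist(),"F",o["wrist_force"].round(2),"op",round(o["opening"],3),"gf",round(float(o["grasp_force"]),1))
E
python3 -c "
from h import *
to(.486,-.1706,.12,-.415)"
```

```text
t 0.1 d [0.426, -0.2851, 0.1111] r [-0.0016, 0.0002, 0.6738] F [0.53 0.85 0.44] op 1.001 gf 0.0
```

The rows are not in the units I measure in: shifts go in shares of 0.75 m and turns go in shares of 2 rad. I convert before sending: 0.426 m / 0.75 = 0.568, 0.4 m / 0.75 = 0.5333, 0.6738 rad / 2 = 0.3369.

```bash
echo '[{"tx":0.0667,"ty":-0.044,"tz":0.0173,"drz":0.04,"jaw":0.5},{"tx":0.1333,"ty":-0.0893,"tz":0.0347,"drz":0.08,"jaw":0.5},{"tx":0.2,"ty":-0.1333,"tz":0.052,"drz":0.12,"jaw":0.5},{"tx":0.2667,"ty":-0.1787,"tz":0.0693,"drz":0.16,"jaw":0.5},{"tx":0.3333,"ty":-0.2227,"tz":0.0867,"drz":0.2,"jaw":0.5},{"tx":0.4,"ty":-0.2667,"tz":0.104,"drz":0.24,"jaw":0.5},{"tx":0.4667,"ty":-0.312,"tz":0.1213,"drz":0.28,"jaw":0.5},{"tx":0.5333,"ty":-0.356,"tz":0.1387,"drz":0.315,"jaw":0.5},{"tx":0.568,"ty":-0.3801,"tz":0.148,"drx":-0.0008,"drz":0.3369,"jaw":0.5},{"tx":0.568,"ty":-0.3801,"tz":0.148,"drx":-0.0008,"drz":0.3369,"jaw":0.5}]' > m.json && python3 jog.py m.json; python3 -c "
from h import *
to(.486,-.1706,.04,-.415)"
```

```text
time_s: 1.35
eef_pos: [0.4863, -0.1689, 0.1192]
eef_rot: [0.0, 0.979, -0.204, -0.001]
wrist_force: [-0.4, -0.4, -0.4]
opening: 0.494
grasp_force: 0.0
t 1.35 d [0.0005, 0.0016, 0.0792] r [0.001, 0.0016, 0.0038] F [-0.4  -0.42 -0.36] op 0.494 gf 0.0
```

To row units: 0.079 m / 0.75 = 0.1053, 0.06 m / 0.75 = 0.08, 0.0038 rad / 2 = 0.0019.

```bash
echo '[{"tx":0.0007,"ty":0.0021,"tz":0.04,"drz":0.0019,"jaw":0.5},{"tx":0.0007,"ty":0.0021,"tz":0.08,"drz":0.0019,"jaw":0.5},{"tx":0.0007,"ty":0.0021,"tz":0.1053,"drz":0.0019,"jaw":0.5},{"tx":0.0007,"ty":0.0021,"tz":0.1053,"drz":0.0019,"jaw":0.5},{"tx":0.0007,"ty":0.0021,"tz":0.1053,"drz":0.0019,"jaw":0},{"tx":0.0007,"ty":0.0021,"tz":0.1053,"drz":0.0019,"jaw":0},{"tx":0.0007,"ty":0.0021,"tz":0.1053,"drz":0.0019,"jaw":0},{"tx":0.0007,"ty":0.0021,"tz":0.1053,"drz":0.0019,"jaw":0}]' > m.json && python3 jog.py m.json; python3 -c "
from h import *
to(.486,-.1706,.13,-.415)"
```

```text
time_s: 2.35
eef_pos: [0.4865, -0.1734, 0.0422]
eef_rot: [0.001, 0.978, -0.208, 0.001]
wrist_force: [-0.2, 1.5, 3.7]
opening: 0.152
grasp_force: 63.0
t 2.35 d [-0.0014, -0.0022, -0.0878] r [0.0018, -0.0023, -0.0036] F [-0.16  1.53  3.68] op 0.152 gf 63.0
```

To row units: -0.1 m / 0.75 = -0.1333, -0.08 m / 0.75 = -0.1067.

```bash
echo '[{"tz":-0.0533,"jaw":0},{"tz":-0.1067,"jaw":0},{"tz":-0.1333,"jaw":0},{"tz":-0.1333,"jaw":0}]' > m.json && python3 jog.py m.json; python3 -c "
from h import *
to(.5007,.0558,.125,.288)"
```

```text
time_s: 2.85
eef_pos: [0.4864, -0.1733, 0.1423]
eef_rot: [0.001, 0.978, -0.208, 0.001]
wrist_force: [-0.1, -1.1, -4.2]
opening: 0.149
grasp_force: 61.8
t 2.85 d [-0.0801, -0.2151, 0.0166] r [0.003, -0.0022, -0.7066] F [-0.12 -1.08 -4.15] op 0.149 gf 61.8
```

To row units: -0.2151 m / 0.75 = -0.2868, -0.172 m / 0.75 = -0.2293, -0.42 rad / 2 = -0.21.

```bash
echo '[{"tx":-0.0213,"ty":-0.0573,"drz":-0.07,"jaw":0},{"tx":-0.0427,"ty":-0.1147,"drz":-0.14,"jaw":0},{"tx":-0.064,"ty":-0.172,"drz":-0.21,"jaw":0},{"tx":-0.0853,"ty":-0.2293,"drz":-0.28,"jaw":0},{"tx":-0.1068,"ty":-0.2868,"tz":0.0067,"drx":0.0015,"dry":-0.0011,"drz":-0.3533,"jaw":0},{"tx":-0.1068,"ty":-0.2868,"tz":0.0221,"drx":0.0015,"dry":-0.0011,"drz":-0.3533,"jaw":0},{"tx":-0.1068,"ty":-0.2868,"tz":0.0221,"drx":0.0015,"dry":-0.0011,"drz":-0.3533,"jaw":0},{"tx":-0.1068,"ty":-0.2868,"tz":0.0221,"drx":0.0015,"dry":-0.0011,"drz":-0.3533,"jaw":0}]' > m.json && python3 jog.py m.json; python3 -c "
from h import *
to(.5007,.0558,.125,.288)
for n in('side','top'): cv2.imwrite(f'pics/{n}1.png',cams.camera(n))
a=cv2.imread('pics/side1.png')[170:305,235:355];b=cv2.imread('pics/top1.png')[190:285,180:265]
a=cv2.resize(a,(426,480),interpolation=2);b=cv2.resize(b,(374,418),interpolation=2)
o=np.zeros((480,800,3),np.uint8);o[:,:426]=a;o[:418,426:]=b;cv2.imwrite('pics/b1.png',np.clip(o*1.4,0,255).astype(np.uint8))"
```

```text
time_s: 3.85
eef_pos: [0.4998, 0.0552, 0.1237]
eef_rot: [-0.001, 0.99, 0.142, -0.002]
wrist_force: [0.4, 0.5, -3.9]
opening: 0.148
grasp_force: 61.4
t 3.85 d [0.0011, -0.0003, -0.0013] r [-0.0023, 0.0029, -0.0022] F [ 0.4   0.52 -3.85] op 0.148 gf 61.4
```

View pics/b1.png

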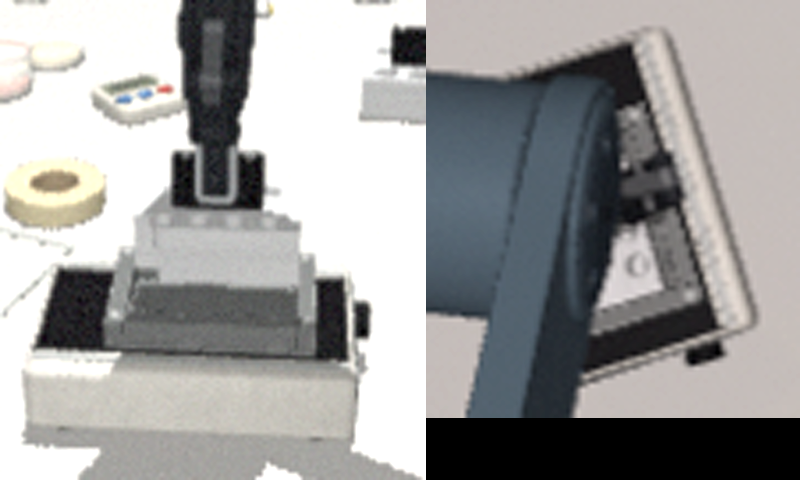

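The side view shows the block over the pocket, nearly centred lengthwise, with the notch at the post's end (+x). I'll lower it gently now.

To row units: 0.015 m / 0.75 = 0.02, -0.0003 m / 0.75 = -0.0004, 0.0029 rad / 2 = 0.0015.

```bash
echo '[{"tx":0.0008,"ty":-0.0004,"tz":0.0053,"drx":-0.0012,"dry":0.0015,"drz":-0.0011,"jaw":0},{"tx":0.0008,"ty":-0.0004,"tz":0.0107,"drx":-0.0012,"dry":0.0015,"drz":-0.0011,"jaw":0},{"tx":0.0008,"ty":-0.0004,"tz":0.016,"drx":-0.0012,"dry":0.0015,"drz":-0.0011,"jaw":0},{"tx":0.0008,"ty":-0.0004,"tz":0.02,"drx":-0.0012,"dry":0.0015,"drz":-0.0011,"jaw":0},{"tx":0.0008,"ty":-0.0004,"tz":0.02,"drx":-0.0012,"dry":0.0015,"drz":-0.0011,"jaw":0}]' > m.json && python3 jog.py m.json;echo '[{"tz":0.0027,"jaw":0},{"tz":0.0027,"jaw":0}]' > m.json && python3 jog.py m.json; python3 -c "
from h import *
to(.5007,.0558,.125,.288)"
```

```text
time_s: 4.58
eef_pos: [0.5003, 0.0567, 0.109]
eef_rot: [-0.0, 0.99, 0.145, 0.0]
wrist_force: [-0.2, 0.6, -3.6]
opening: 0.146
grasp_force: 61.6
time_s: 4.82
eef_pos: [0.5005, 0.0567, 0.1072]
eef_rot: [0.0, 0.99, 0.145, 0.001]
wrist_force: [-0.8, 0.0, -3.8]
opening: 0.144
grasp_force: 61.6
t 4.83 d [-0.0001, 0.0009, -0.0178] r [0.0002, -0.0012, 0.0021] F [-0.79  0.02 -3.81] op 0.144 gf 61.6
```

To row units: 0.0015 m / 0.75 = 0.002, 0.0002 m / 0.75 = 0.0003.

```bash
for i in 1 2; do echo '[{"ty":0.0003,"tz":0.002,"jaw":0},{"ty":0.0003,"tz":0.002,"jaw":0}]' > m.json && python3 jog.py m.json; done
```

```text
time_s: 5.08
eef_pos: [0.5006, 0.0565, 0.1057]
eef_rot: [-0.0, 0.99, 0.144, 0.001]
wrist_force: [0.4, 0.3, -5.5]
opening: 0.149
grasp_force: 61.6
time_s: 5.32
eef_pos: [0.5006, 0.0563, 0.1042]
eef_rot: [0.0, 0.99, 0.144, 0.001]
wrist_force: [-1.0, 0.1, -4.5]
opening: 0.148
grasp_force: 61.6
```

To row units: 0.0015 m / 0.75 = 0.002.

```bash
echo '[{"tz":0.002,"jaw":0},{"tz":0.002,"jaw":0}]' > m.json && python3 jog.py m.json; echo '[{"tz":0.002,"jaw":0},{"tz":0.002,"jaw":0}]' > m.json && python3 jog.py m.json
```

```text
time_s: 5.58
eef_pos: [0.5006, 0.0563, 0.1027]
eef_rot: [0.0, 0.99, 0.144, 0.001]
wrist_force: [0.1, -0.3, -4.2]
opening: 0.148
grasp_force: 61.5
time_s: 5.82
eef_pos: [0.5006, 0.0563, 0.1012]
eef_rot: [0.0, 0.99, 0.145, 0.001]
wrist_force: [-0.3, -0.2, -4.3]
opening: 0.15
grasp_force: 61.5
```

It is already below rim height with no contact force, so it is in the pocket.

To row units: 0.002 m / 0.75 = 0.0027.

```bash
for i in 1 2 3; do echo '[{"tz":0.0027,"jaw":0},{"tz":0.0027,"jaw":0}]' > m.json && python3 jog.py m.json | grep -E 'pos|wrist'; done
```

```text
eef_pos: [0.5006, 0.0563, 0.0991]
wrist_force: [0.1, -0.8, -4.4]
eef_pos: [0.5006, 0.0563, 0.0971]
wrist_force: [-0.3, -0.3, -4.4]
eef_pos: [0.5006, 0.0563, 0.0951]
wrist_force: [-0.0, 0.4, -4.2]
```

To row units: 0.0015 m / 0.75 = 0.002.

```bash
for i in 1 2; do echo '[{"tz":0.002,"jaw":0},{"tz":0.002,"jaw":0}]' > m.json && python3 jog.py m.json | grep -E 'pos|wrist'; done
```

```text
eef_pos: [0.5007, 0.0563, 0.0937]
wrist_force: [1.0, 0.4, -3.5]
eef_pos: [0.5006, 0.0563, 0.0922]
wrist_force: [-1.0, -0.1, -4.8]
```

To row units: 0.0008 m / 0.75 = 0.0011.

```bash
for i in 1 2; do echo '[{"tz":0.0011,"jaw":0},{"tz":0.0011,"jaw":0}]' > m.json && python3 jog.py m.json | grep -E 'pos|wrist'; done
```

```text
eef_pos: [0.5008, 0.0563, 0.0918]
wrist_force: [-1.0, 1.0, -0.5]
eef_pos: [0.5008, 0.0564, 0.0917]
wrist_force: [-5.2, 1.0, 7.7]
```

The floor was felt at TCP z = 0.0917, as predicted. I'll release and retreat.

To row units: 0.25 m / 0.75 = 0.3333, 0.23 m / 0.75 = 0.3067.

```bash
echo '[{"jaw":0.5},{"jaw":0.5},{"jaw":0.5},{"jaw":0.5}]' > m.json && python3 jog.py m.json | grep -E 'pos|wrist|open|time'; echo '[{"tz":-0.0267,"jaw":0.5},{"tz":-0.0667,"jaw":0.5},{"tz":-0.12,"jaw":0.5},{"ty":0.0667,"tz":-0.16,"jaw":0.5},{"ty":0.1467,"tz":-0.16,"jaw":0.5},{"ty":0.2267,"tz":-0.16,"jaw":0.5},{"ty":0.3067,"tz":-0.16,"jaw":0.5},{"ty":0.3333,"tz":-0.16,"jaw":0.5}]' > m.json && python3 jog.py m.json; python3 -c "
from h import *
for n in('side','top'): cv2.imwrite(f'pics/{n}2.png',cams.camera(n))
a=cv2.imread('pics/side2.png')[170:305,235:355];b=cv2.imread('pics/top2.png')[190:285,180:265]
a=cv2.resize(a,(426,480),interpolation=2);b=cv2.resize(b,(374,418),interpolation=2)
o=np.zeros((480,800,3),np.uint8);o[:,:426]=a;o[:418,426:]=b;cv2.imwrite('pics/b2.png',np.clip(o*1.4,0,255).astype(np.uint8))"
```

```text
time_s: 8.07
eef_pos: [0.5008, 0.0562, 0.0907]
wrist_force: [-0.5, -0.2, -0.3]
opening: 0.499
time_s: 9.07
eef_pos: [0.5724, -0.1867, 0.2106]
eef_rot: [0.0, 0.99, 0.143, 0.001]
wrist_force: [-0.5, -0.0, 0.6]
opening: 0.502
grasp_force: 0.0
```

View pics/b2.png

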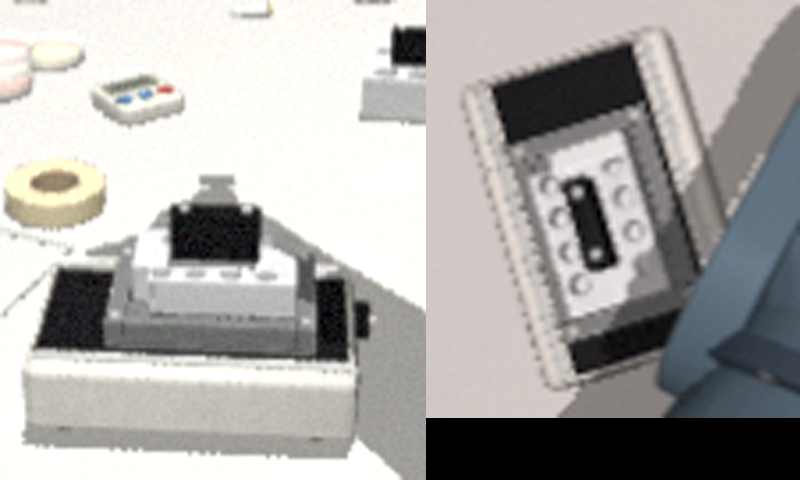

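The block sits flat and square in the pocket, with the notch over the post at the upper left. The gripper is clear and nothing else has moved.

```bash
python3 -c "
from bench import ctrl, cams, hand_in
print(hand_in())"
```

```text
the job is handed in; nothing more can be done
None
```

The narrow block is in the shaker's cradle, flat on the floor with its notch over the post; I've released it and handed the job in at about 9 s, but the hand-in printed no verdict.

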